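# Close the snack box: fold the flap and tuck it under the lip

## Task

Close the snack box: fold its open flap over until it lies flat on the box, then push the flap's sliding panel by its raised rib until its front edge is fully home beneath the retaining lip, and leave it there. Work gently with pushes of the fingertips only; do not lift, tip or shove the box, and leave the things standing around it where they are.

Things in the scene. Friction and masses are not known exactly. Their poses are not given: they have to be found in the camera images.
- box: Loose white plastic snack box, 160 mm (its x) by 120 mm (its y), about 0.9 kg, side walls 60 mm high, open top, a flat tin inside. Origin: centre of its underside, on the worktop; z up. The flap is hinged on the +x wall; the -x wall is higher and carries the retaining lip. The flap is a steel leaf on the hinge with a grey panel (114 x 100 x 4 mm) that slides on it.
- hinge (a point): Middle of the flap's hinge line, which runs along the box's y, at x = +78, y = 0, z = 62.5 mm in the box frame.
- lip (a point): Middle of the lower inner edge of the fixed retaining lip, at x = -52, y = 0, z = 80 mm in the box frame. The lip is a 5 mm thick shelf over the box's full width, from here out to the -x wall at x = -80; its top is at z = 85 mm.
- flap (a joint): Hinge angle of the flap, rad. 0 = folded over, lying flat and level on the box, pointing to the box's -x (panel top then at z = 69.5 mm in the box frame); pi/2 = upright; it starts open, leaning outwards past upright, limit 2.2. Stiff hinge (about 0.06 N m): it stays where it is left.
- panel (a joint): Slide of the panel along the flap, away from the hinge, m. 0 = drawn back: front edge 122 mm from the hinge line, 8 mm short of the lip when flat. 0.026 = stop, fully home, edge 18 mm beneath the lip. Friction about 1.5 N: stays where left. The lip really blocks it: slid out while still raised, the panel lands on top of the lip.
- flap_edge (a point): Middle of the panel's front edge, on its outer face (the upper face when folded flat), the edge that goes beneath the lip.
- rib (a point): Middle of the top of the thumb rib on the panel's outer face: a bar 64 mm long (along the box's y), 8 mm thick and 16 mm high, its middle 60 mm back from the panel's front edge. Pushing its hinge-side face towards the lip slides the panel.
- sardine_tin: Flat tin 63 x 105 x 26 mm lying inside the box; stays there. Origin: centre of its underside.
- egg_cup: White ceramic egg cup, 49 mm across, 63 mm high, stands beyond the lip side of the box. Origin: centre of its underside.
- garlic: Garlic bulb, about 60 mm across and 58 mm high, somewhere to the robot's left of the box. Origin: centre of its underside.
- lemon: Lemon, 83 x 58 x 58 mm, somewhere to the robot's right of the box. Origin: centre of its underside.
- shot_glass: Small clear glass, 49 mm across, 57 mm high, on the hinge side of the box, partly below the open flap. Origin: centre of its underside.
- spice_jar: Spice jar with dark cap, 41 mm across, 105 mm high, beside the box. Origin: centre of its underside.
- bean_tin: Round tin, 75 mm across, 58 mm high, somewhere to the robot's right of the box. Origin: centre of its underside.
Mind the look-alikes: they are no part of the job. What is meant by the sardine_tin is not orange, and is the larger of those in its own colour.

How it is judged:
On the way:
1. the flap is folded flat, its edge not yet beneath the lip (value of joint flap below 0.1 rad and value of joint panel below 0.018 m), for 0.04 s.
At the end, for the whole second after the job is handed in: The flap lies flat (under 0.085 rad), the panel is slid home (over 20 of 26 mm), its front edge at least 11 mm in under the lip and not above its underside (to 1 mm); the box stands level and still within 25 mm of its start, the flat tin inside; each bystander is within 20 mm of its start (value of joint panel above 0.02 m and value of joint flap below 0.085 rad and x of flap_edge in the frame of box below -0.063 m and z of flap_edge in the frame of box below 0.081 m and angle between box's own z axis and vertical below 0.05 rad and height (world z) of box below 0.006 m and distance of box from where it was at the start of the episode below 0.025 m and linear speed of box below 0.02 m/s and z of sardine_tin in the frame of box below 0.02 m and distance of each of egg_cup, garlic, lemon, shot_glass, spice_jar, bean_tin from where it was at the start of the episode below 0.02 m); the robot touches nothing.
It fails at once if the box is lifted or tipped (height (world z) of box above 0.012 m or angle between box's own z axis and vertical above 0.15 rad).
It fails at once if the box is shoved more than 25 mm (distance of box from where it was at the start of the episode above 0.025 m).
It fails at once if the box or its flap is pressed with more than 30 N (contact force between the arm and box above 30 N).
It fails at once if a thing standing around is moved more than 20 mm or lifted (distance of any of egg_cup, garlic, lemon, shot_glass, spice_jar, bean_tin from where it was at the start of the episode above 0.02 m).
It also fails if it takes over 48 s, if anything falls off the work surface, if the arm or the gripper's body presses on something with over 40 N, if the wrist force passes 120 N, or if a joint passes its speed limit or range.

## Robot

A 6-joint arm with a two-finger parallel gripper is mounted at the origin on a cart in front of the work surface, level with it; the furniture and walls round the work are solid. World frame = base frame: x ahead of the robot, y to its left, z up, the work surface at z = 0. Lengths are in m, angles in rad, forces in N, time in s.
With the tool pointing down it reaches from about 0.35 to 0.775 m from the base axis. Payload 7.3 kg.
Tool frame: the origin (TCP) lies where the fingers leave the gripper's body, on its centre line; the fingertips stand 66 mm ahead of it and the grasp point (between the pads) lies 47 mm ahead of it; z points along the fingers, y is the line along which they close (so a half turn about z gives the same grasp; the last joint's range is limited). The gripper opens to 92 mm and grips with 3 to 60 N. Pads are 19 mm wide; open, the fingers measure 130 mm over their backs; the gripper's body (75 mm by 190 mm) begins 47 mm behind the grasp point.
Start: joints at [-1.493, 0.342, 1.524, -0, 1.275, -0.146], TCP at [0.117, -0.512, 0.292] pointing down, gripper open.
Joint ranges: [-2.53, 2.53], [-0.77, 2.02], [0.04, 2.7], [-1, 4.14], [0.28, 2.66], [-3.11, 3.11]. Speed limits (rad/s): [2.57, 2.57, 3.14, 3.14, 3.14, 3.14].

## Interface

Orientations are given as a unit quaternion [x, y, z, w].
In Python, from rig import env gives the robot as it stands.
- The arm moves only by the tool arm_command, never from a script. Its argument "series" is a list that holds one entry, the list of rows, each a list of 6 numbers: the shift along the tool's x, y, z each as a share of 75 mm, from -1 to 1, then the turn, a rotation vector about the tool's x, y, z each as a share of 180 degrees, from -1 to 1. A call has exactly 5 rows; each row shifts and turns the commanded pose from where the row before left it, along the tool's axes as they then stand; what a row does not reach is not made up. A row lasts 1/8 s, in which the tool goes at most 62.5 mm and 10.7 degrees, less where a joint would pass 70% of its speed; a pose out of reach is approached as far as the arm can. A call with a number of a shift or a turn outside -1 to 1 is refused whole. A call with a gripper value outside its range is refused whole. "grip" is the opening, from -1 (shut) to 1 (fully open), so that 0 is half open, set as the call begins (left out, the last holds). The fingers move at their own pace and stop on an object; "squeeze" is the grip in N (left out, the last holds). Time passes only in rows, so rows that do not move let the fingers close, or fill a call up. It gives the time, the measured TCP pose, the force, the opening and the grip force at its end, in the units of the state.
- env.sense(): the state, without advancing time (a new reading comes with each control period).
- env.grab_frame(name): name is "side" or "top" or "wrist"; returns a dict with "color" (384x512x3 uint8, red, green, blue), "depth" (384x512 float32, m along the optical axis (not along the pixel's ray), 0 where there is no reading), "camera_matrix" (3x3 intrinsics, pixels), "R" (3x3) and "t" (3): a world point X has camera coordinates R X + t. Camera axes: x right, y down, z forward; pixel columns grow to the right and rows downward; lengths in m; the calibration is good to about 2 mm. The wrist camera is an equidistant fisheye: a pixel r from the principal point sees the ray r / f radians off the axis. A picture is of the moment at which its call begins.
- env.finish_job(): hands the job in; it is judged then, once.
The state is a dict: "t": time; "q": joint angles; "joint_velocities": joint speeds; "joint_efforts": joint torques, N m; "tool_pos": TCP position; "orientation": TCP orientation; "force": force on the tool from outside, world axes, zero at the start; "torque": the same for the moment, N m; "finger_gap": opening from 0.0 (shut) to 1.0 (fully open); "gripper_force": force on a finger pad.
Only numpy, scipy, OpenCV 4.12 (cv2) and the standard library are available. Lean on these libraries where they do the work, as an engineer would, in place of code of your own. Each camera call takes 0.05 s, during which the arm holds its last target. There are 200 camera calls.

## Working session

There is one attempt and no reset: what is moved stays moved. The work goes in short steps, Python scripts to look and compute and a tool call to move; the robot and the scene stay as the last step left them, time stands still between calls to the robot, and variables do not carry over. Pictures are saved under pics/ and viewed, at most 10 in all, crops included, and the job is handed in when it is done.

Besides the shell and the picture viewer there is one more tool, called after ">>>" as name([rows], argument=value, ...), one row to a line, values as JSON. arm_command: Moves the arm, as the interface text tells. Shift numbers are shares of 75 mm and turn numbers shares of 180 degrees, none past 1 either way. Its arguments: {"type":"object","properties":{"series":{"type":"array"},"grip":{"type":"number"},"squeeze":{"type":"number"}},"required":["series"]}

```bash
mkdir -p pics; ls
cat > h.py <<'E'
import numpy as np, cv2
from rig import env
def cloud(f):
    d=f["depth"];K=f["camera_matrix"];v,u=np.indices(d.shape)
    c=np.stack([(u-K[0,2])/K[0,0]*d,(v-K[1,2])/K[1,1]*d,d],-1)
    w=(c-f["t"])@f["R"]; w[d==0]=np.nan
    return w
E
python3 - <<'E'
from h import *
s=env.sense();print({k:np.round(v,3) for k,v in s.items()})
for n in("side","top"):
    f=env.grab_frame(n);np.savez(n+".npz",**f)
    cv2.imwrite(f"pics/{n}0.png",cv2.resize(f["color"][...,::-1],(800,600)))
    print(n,f["camera_matrix"],-f["R"].T@f["t"],f["R"])
E
```

```text
pics
{'t': np.float64(0.0), 'q': array([-1.493,  0.343,  1.525,  0.   ,  1.275, -0.146]), 'joint_velocities': array([ 0.001, -0.   ,  0.001, -0.   ,  0.001,  0.001]), 'joint_efforts': array([ 1.0000e-03, -4.3124e+01, -2.4421e+01,  7.2000e-02,  5.6000e-02,
       -0.0000e+00]), 'tool_pos': array([ 0.117, -0.512,  0.292]), 'orientation': array([ 0.994,  0.112,  0.   , -0.001]), 'force': array([ 0.456,  0.43 , -0.094]), 'torque': array([-0.012, -0.026,  0.038]), 'gripper_force': np.float64(0.0), 'finger_gap': np.float64(1.003)}
side [[378.76741865   0.         259.52513181]
 [  0.         378.76741865 193.07352571]
 [  0.           0.           1.        ]] [0.02968843 0.41902256 1.08934194] [[-0.70823479 -0.70584668 -0.01356253]
 [-0.58734207  0.5997708  -0.54341906]
 [ 0.39170495 -0.37690244 -0.839352  ]]
top [[382.13002873   0.         250.26856156]
 [  0.         382.13002873 200.89931692]
 [  0.           0.           1.        ]] [ 0.36795476 -0.03343266  1.16030794] [[ 0.0111591  -0.99993573 -0.00200025]
 [-0.99401422 -0.01087556 -0.10870808]
 [ 0.10867934  0.00320136 -0.9940717 ]]
```

View pics/top0.png

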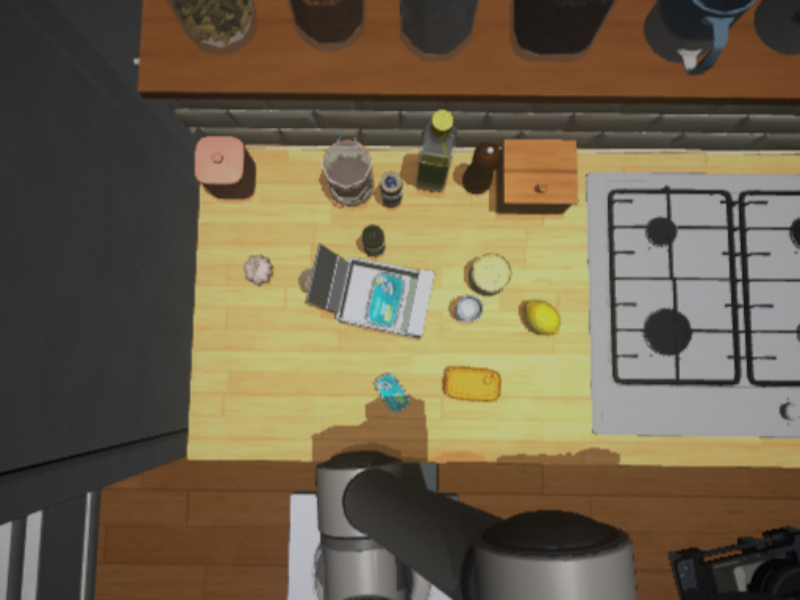

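View pics/side0.png

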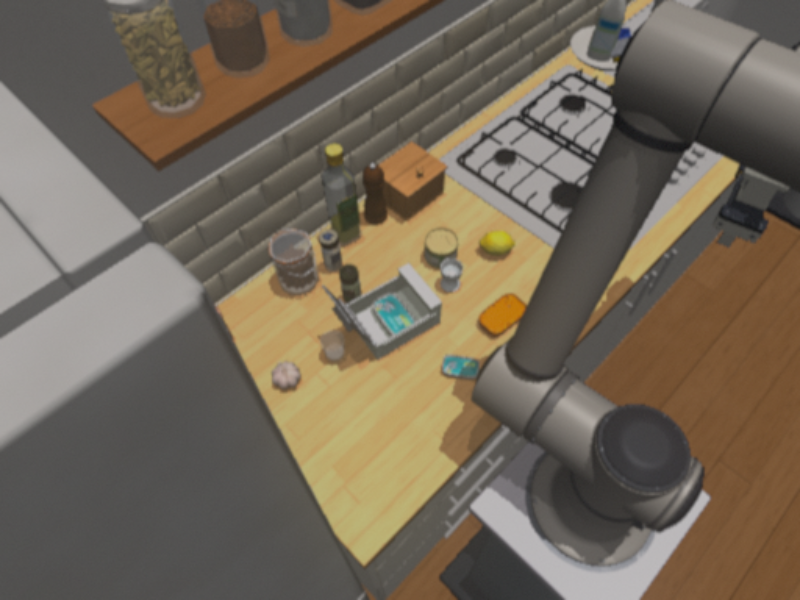

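The top view shows the box at about (387,298), with the open flap on its left at (327,278) and the lip on its right at (418,305). The spice jar (373,240) stands close to the far wall. There are three flat tins: teal inside the box (387,298), a smaller teal one outside (391,392), and an orange one (472,383). The sardine_tin is the larger teal tin, the one inside the box.

```bash
python3 - <<'E'
from h import *
P=[]
for n in("side","top"):
    f=dict(np.load(n+".npz"));w=cloud(f)
    # region around box
    m=(w[...,0]>.25)&(w[...,0]<.75)&(w[...,1]>-.3)&(w[...,1]<.35)&(w[...,2]>-.02)&(w[...,2]<.25)
    print(n,"table z",np.nanmedian(w[m&(abs(w[...,2])<.01)][:,2]))
    def rect(zlo,zhi,x0,x1,y0,y1):
        k=m&(w[...,2]>zlo)&(w[...,2]<zhi)&(w[...,0]>x0)&(w[...,0]<x1)&(w[...,1]>y0)&(w[...,1]<y1)
        p=w[k]; 
        r=cv2.minAreaRect((p[:,:2]*1000).astype(np.float32)); return len(p),np.round(r[0],1),np.round(r[1],1),round(r[2],1),np.round(np.median(p[:,2])*1000,1)
    if n=="top":
        v,u=np.indices(m.shape)
        for nm,(a,b) in dict(flapTL=(320,247),flapBL=(309,300),hingeT=(350,260),hingeB=(338,318),lipTR=(433,270),lipBR=(418,335),jar=(373,235),egg=(468,309),garlic=(258,269),lemon=(543,317),bean=(490,272),tin=(387,298)).items():
            uu,vv=int(a*.64),int(b*.64); print(nm,np.round(np.nanmedian(w[vv-1:vv+2,uu-1:uu+2].reshape(-1,3),0)*1000))
    np.save(n+"_w.npy",w)
    c=cv2.resize(f["color"][...,::-1][ (130,130)[n=="side"]:(130,130)[n=="side"]+110, 170:320],None,fx=5,fy=5,interpolation=cv2.INTER_CUBIC) 
    cv2.imwrite(f"pics/{n}1.png",c)
E
cd pics; python3 -c "
import cv2,numpy as np
a=cv2.imread('top1.png');b=cv2.imread('side1.png');print(a.shape)
c=np.vstack([cv2.resize(a,(409,300)),cv2.resize(b,(409,300))]);cv2.imwrite('crop1.png',c)"
```

```text
side table z 0.000510954677375033
top table z 0.0009045316905492789
flapTL [588.  92. 177.]
flapBL [500. 111. 175.]
hingeT [589.  48.  66.]
hingeB [483.  69.  60.]
lipTR [ 585. -111.    1.]
lipBR [450. -78.  77.]
jar [627.   6. 106.]
egg [ 505. -175.   33.]
garlic [573. 223.  45.]
lemon [ 488. -310.   60.]
bean [ 570. -212.   58.]
tin [524. -20.  32.]
(550, 750, 3)
```

View pics/top1.png

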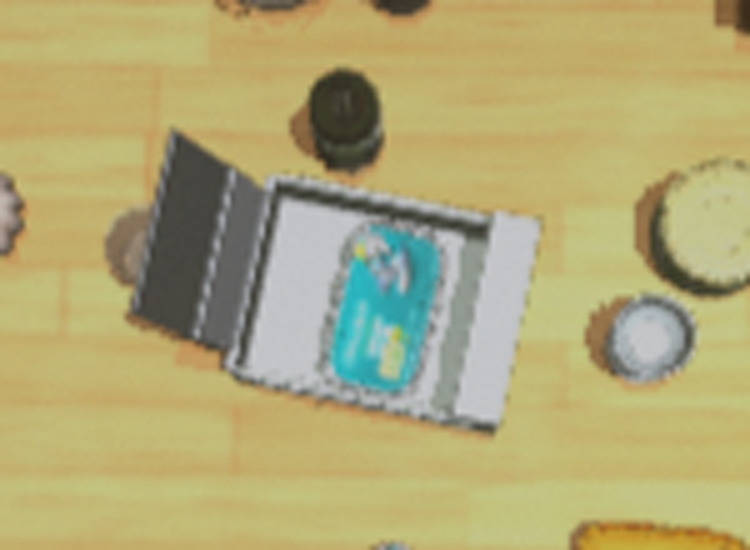

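The enlarged crop confirms it: the large teal tin at (385,305) is inside the box. It also shows the flap at (195,240) leaning out over the shot glass at (130,245), the lip strip at (500,320) and the spice jar at (345,120). Next I fit the box and flap.

Run:
```python
from h import *
from scipy.optimize import minimize
W={n:np.load(n+"_w.npy").reshape(-1,3) for n in("side","top")}
W={n:w[~np.isnan(w).any(1)] for n,w in W.items()}
for n,w in W.items():
    def sel(z0,z1,x0,x1,y0,y1):
        return w[(w[:,2]>z0)&(w[:,2]<z1)&(w[:,0]>x0)&(w[:,0]<x1)&(w[:,1]>y0)&(w[:,1]<y1)]
    p=sel(.079,.092,.4,.62,-.13,-.02); r=cv2.minAreaRect((p[:,:2]*1000).astype(np.float32))
    print(n,"lip",len(p),[np.round(a,1) for a in r],np.median(p[:,2]))
    p=sel(.05,.1,.4,.598,-.13,.075)
    r=cv2.minAreaRect((p[:,:2]*1000).astype(np.float32)); print(" box",len(p),[np.round(a,1) for a in r])
    p=sel(.09,.25,.44,.61,.04,.2)
    c=np.median(p,0); 
    q=p.copy()
    for _ in range(5):
        c=q.mean(0);nrm=np.linalg.svd(q-c,full_matrices=False)[2][2]; q=p[abs((p-c)@nrm)<.004]
    print(" flap n",nrm.round(3),c.round(3),len(q),len(p),"zmax",p[:,2].max())
    for nm,a in dict(jar=(.07,.12,.58,.68,-.03,.05),egg=(.03,.08,.45,.55,-.21,-.13),glass=(.01,.075,.5,.6,.085,.16),garlic=(.01,.08,.53,.62,.18,.27)).items():
        p=sel(*a); print(" ",nm,len(p),p[:,:2].min(0).round(3),p[:,:2].max(0).round(3),p[:,2].max().round(3)) if len(p) else 0
```

```text
side lip 276 [array([507.6, -80.1]), array([ 29.8, 122.1]), np.float64(78.5)] 0.08527302847005819
 box 574 [array([521.6, -11. ]), array([170.3, 126.3]), np.float64(78.9)]
 flap n [-0.195 -0.919  0.344] [0.533 0.092 0.143] 163 240 zmax 0.18337971585386303
  jar 178 [ 0.604 -0.011] [0.645 0.03 ] 0.11
  egg 230 [ 0.477 -0.209] [ 0.55  -0.148] 0.066
  glass 217 [0.527 0.1  ] [0.576 0.149] 0.06
  garlic 252 [0.545 0.205] [0.598 0.261] 0.058
top lip 410 [array([509.9, -83.1]), array([ 28. , 120.4]), np.float64(79.0)] 0.08570041069415471
 box 871 [array([523.7, -12.1]), array([172.3, 124.8]), np.float64(78.5)]
 flap n [-0.181 -0.922  0.343] [0.542 0.085 0.138] 655 655 zmax 0.18515401088076192
  jar 189 [ 0.607 -0.014] [0.645 0.024] 0.113
  egg 265 [ 0.48 -0.21] [ 0.55  -0.153] 0.068
  glass 94 [0.534 0.119] [0.578 0.144] 0.061
  garlic 269 [0.549 0.201] [0.604 0.254] 0.06
```

```bash
cat >> h.py <<'E'
from scipy.spatial.transform import Rotation as Ro, Slerp
C=np.array([.5217,-.0169]);U=np.array([.196,.981]);V=np.array([-.981,.196])
RG=np.array([[.196,.981,0],[.981,-.196,0],[0,0,-1.]])  # tool x=box x, tool y=-box y, z down
def world(b): # box-frame tip (mm) -> TCP
    b=np.array(b)/1000; return np.r_[C+b[0]*U+b[1]*V,b[2]+.066]
def box(p): d=p[:2]-C; return np.round(np.r_[d@U,d@V,p[2]-.066]*1000,1)
def rows(p0,R0,p1,R1,n):
    s=Slerp([0,1],Ro.from_matrix([R0,R1]));out=[]
    for i in range(n):
        a=s(i/n);b=s((i+1)/n)
        out.append(np.r_[a.inv().apply((p1-p0)/n)/.075,(a.inv()*b).as_rotvec()/np.pi])
    return np.round(out,3)
def now():
    s=env.sense();return s,s["tool_pos"],Ro.from_quat(s["orientation"]).as_matrix()
E
python3 - <<'E'
from h import *
s,p,R=now()
print(rows(p,R,world([165,0,254]),RG,15).tolist())
E
```

```text
[[0.509, -0.483, -0.024, -0.0, -0.0, -0.024], [0.544, -0.442, -0.025, -0.0, -0.0, -0.024], [0.577, -0.399, -0.025, -0.0, -0.0, -0.024], [0.605, -0.354, -0.025, -0.0, -0.0, -0.024], [0.631, -0.307, -0.025, -0.0, -0.0, -0.024], [0.652, -0.258, -0.025, -0.0, -0.0, -0.024], [0.67, -0.207, -0.025, -0.0, -0.0, -0.024], [0.684, -0.155, -0.025, -0.0, -0.0, -0.024], [0.694, -0.102, -0.025, -0.0, -0.0, -0.024], [0.7, -0.049, -0.025, -0.0, -0.0, -0.024], [0.701, 0.005, -0.025, -0.0, -0.0, -0.024], [0.699, 0.059, -0.025, -0.0, -0.0, -0.024], [0.692, 0.112, -0.025, -0.0, -0.0, -0.024], [0.682, 0.165, -0.025, -0.0, -0.0, -0.024], [0.667, 0.217, -0.025, -0.0, -0.0, -0.024]]
```

>>> arm_command([
  [[0.51,-0.48,-0.025,0,0,-0.024],[0.54,-0.44,-0.025,0,0,-0.024],[0.58,-0.4,-0.025,0,0,-0.024],[0.6,-0.35,-0.025,0,0,-0.024],[0.63,-0.31,-0.025,0,0,-0.024]],
], grip=-1)

```text
t: 0.72
tool_pos: [0.2632, -0.2924, 0.3015]
orientation: [0.955, 0.297, 0.0, -0.0]
force: [0.7, -0.6, -0.2]
finger_gap: 0.505
gripper_force: 0.0
```

>>> arm_command([
  [[0.65,-0.26,-0.025,0,0,-0.024],[0.67,-0.21,-0.025,0,0,-0.024],[0.68,-0.155,-0.025,0,0,-0.024],[0.69,-0.1,-0.025,0,0,-0.024],[0.7,-0.05,-0.025,0,0,-0.024]],
])

```text
t: 1.35
tool_pos: [0.4102, -0.075, 0.3109]
orientation: [0.882, 0.471, -0.0, 0.0]
force: [0.6, -0.4, 0.8]
finger_gap: 0.008
gripper_force: 0.0
```

>>> arm_command([
  [[0.7,0.005,-0.025,0,0,-0.024],[0.7,0.06,-0.025,0,0,-0.024],[0.69,0.11,-0.025,0,0,-0.024],[0.68,0.165,-0.025,0,0,-0.024],[0.67,0.22,-0.025,0,0,-0.024]],
])

```text
t: 1.98
tool_pos: [0.5595, 0.1415, 0.32]
orientation: [0.778, 0.628, -0.0, -0.0]
force: [1.0, -1.1, -0.1]
finger_gap: 0.002
gripper_force: 0.0
```

Run:
```python
from h import *
s,p,R=now();print(s["t"],box(p),R.round(3),s["force"],s["finger_gap"],s["q"])
print(rows(p,R,world([165,0,200]),RG,3).tolist())
```

```text
1.975 [162.8  -6.  254. ] [[ 0.212  0.977 -0.001]
 [ 0.977 -0.212 -0.   ]
 [-0.    -0.001 -1.   ]] [ 1.02581619 -1.06617578 -0.14873267] 0.0018528627265517203 [ 1.15032732e-01  4.20549807e-01  1.32680466e+00 -2.72908866e-04
  1.39490971e+00  3.28498107e-01]
[[0.01, -0.027, 0.24, -0.0, 0.0, -0.002], [0.01, -0.027, 0.24, -0.0, 0.0, -0.002], [0.01, -0.027, 0.24, -0.0, 0.0, -0.002]]
```

>>> arm_command([
  [[0.01,-0.02,0.29,0,0,-0.005],[0.01,-0.02,0.29,0,0,0],[0.01,-0.02,0.29,0,0,0],[0,-0.02,0.29,0,0,0],[0,0,0.29,0,0,0]],
])

```text
t: 2.6
tool_pos: [0.5531, 0.1434, 0.2104]
orientation: [0.774, 0.633, -0.0, -0.0]
force: [-0.0, -0.5, -0.4]
finger_gap: 0.005
gripper_force: 0.0
```

Run:
```python
from h import *
s,p,R=now();print(s["t"],box(p),R[:,0].round(3),s["force"])
a=env.grab_frame("wrist")["color"][...,::-1];b=env.grab_frame("side")["color"][...,::-1]
cv2.imwrite("pics/w2.png",np.hstack([cv2.resize(a,(400,300)),cv2.resize(b[140:260,150:310],(400,300),interpolation=cv2.INTER_CUBIC)]))
```

```text
2.6 [163.4   0.6 144.4] [ 0.199  0.98  -0.   ] [-0.04116307 -0.5427615  -0.37142048]
```

View pics/w2.png

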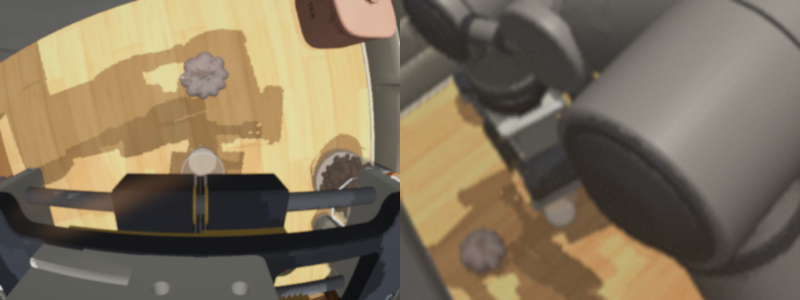

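>>> arm_command([
  [[-0.06,0,-0.042,0,0,0],[-0.06,0,-0.042,0,0,0],[-0.06,0,-0.042,0,0,0],[-0.06,0,-0.042,0,0,0],[-0.06,0,-0.042,0,0,0]],
])

```text
t: 3.32
tool_pos: [0.5489, 0.1209, 0.2278]
orientation: [0.774, 0.633, 0.0, 0.0]
force: [0.2, -0.1, 0.2]
finger_gap: 0.006
gripper_force: 0.0
```

>>> arm_command([
  [[-0.12,0,0,0,0,0],[-0.12,0,0,0,0,0],[-0.12,0,0,0,0,0],[-0.12,0,0,0,0,0],[-0.12,0,0,0,0,0]],
])

```text
t: 3.95
tool_pos: [0.5398, 0.0765, 0.2273]
orientation: [0.774, 0.633, -0.0, -0.0]
force: [1.0, 0.3, 0.5]
finger_gap: 0.007
gripper_force: 0.4
```

```bash
cat > st.py <<'E'
from h import *
s,p,R=now();print(s["t"],box(p),R[:,0].round(3),s["force"].round(2))
f=env.grab_frame("top");w=cloud(f);b=(w[...,:2]-C)@np.stack([U,V],1)*1000;z=w[...,2]*1000
m=(abs(b[...,1])<70)&(b[...,0]>-60)&(b[...,0]<150)&(z>60)&(z<300)
m&=(abs(b[...,1])>24)
for x in range(-60,150,15):
    k=m&(b[...,0]>=x)&(b[...,0]<x+15)
    if k.any(): print(x,k.sum(),np.percentile(z[k],[5,50,95]).round())
E
python3 st.py
```

```text
3.95 [ 95.2   0.5 161.3] [ 0.199  0.98  -0.   ] [0.96 0.32 0.49]
-60 69 [62. 85. 89.]
-45 11 [61. 62. 65.]
-30 10 [60. 62. 64.]
-15 15 [60. 61. 63.]
0 10 [60. 61. 63.]
15 8 [60. 61. 62.]
30 9 [61. 62. 63.]
45 8 [61. 62. 63.]
60 13 [ 61. 271. 281.]
75 69 [269. 271. 290.]
90 67 [268. 271. 286.]
105 65 [268. 271. 283.]
120 12 [256. 271. 272.]
```

>>> arm_command([
  [[-0.072,0,0,0,0,0],[-0.072,0,0,0,0,0],[-0.072,0,0,0,0,0],[-0.072,0,0,0,0,0],[-0.072,0,0,0,0,0]],
])

```text
t: 4.62
tool_pos: [0.5345, 0.0504, 0.2272]
orientation: [0.774, 0.633, -0.0, -0.0]
force: [0.3, 0.5, 0.1]
finger_gap: 0.006
gripper_force: 0.3
```

>>> arm_command([
  [[-0.066,0,0.015,0,0,0],[-0.066,0,0.02,0,0,0],[-0.066,0,0.022,0,0,0],[-0.066,0,0.026,0,0,0],[-0.066,0,0.028,0,0,0]],
])

```text
t: 5.25
tool_pos: [0.5297, 0.0261, 0.2189]
orientation: [0.774, 0.633, 0.0, 0.0]
force: [-0.3, 0.4, -0.2]
finger_gap: 0.004
gripper_force: 0.2
```

```bash
python3 st.py
python3 - <<'E'
from h import *
a=env.grab_frame("wrist")["color"][...,::-1];b=env.grab_frame("side")["color"][...,::-1]
cv2.imwrite("pics/w3.png",np.hstack([cv2.resize(a,(400,300)),cv2.resize(b[140:260,150:310],(400,300),interpolation=cv2.INTER_CUBIC)]))
E
```

```text
5.25 [ 43.8   0.6 152.9] [ 0.199  0.98  -0.   ] [-0.27  0.39 -0.17]
-60 64 [64. 85. 89.]
-45 9 [62. 63. 64.]
-30 9 [60. 62. 63.]
-15 1 [62. 62. 62.]
0 10 [235. 260. 265.]
15 79 [236. 262. 279.]
30 69 [260. 263. 289.]
45 70 [260. 263. 288.]
60 51 [236. 262. 273.]
75 4 [261. 262. 264.]
```

View pics/w3.png

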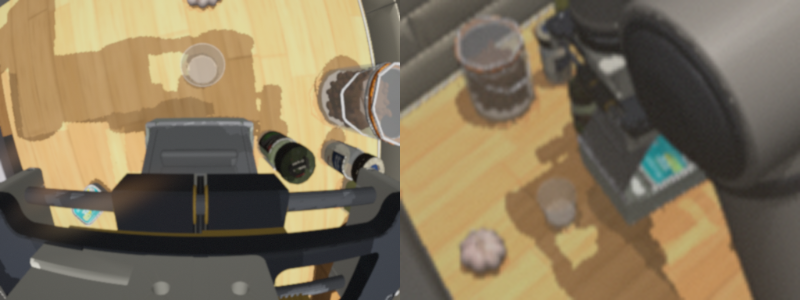

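The left half (wrist view) shows the flap past upright with its rib at (200,158), in front of the fingertips. The spice jar (285,155) and shot glass (203,65) haven't moved. I continue along the arc.

>>> arm_command([
  [[-0.06,0,0.032,0,0,0],[-0.06,0,0.036,0,0,0],[-0.059,0,0.04,0,0,0],[-0.058,0,0.044,0,0,0],[-0.057,0,0.046,0,0,0]],
])

```text
t: 6.02
tool_pos: [0.5252, 0.0045, 0.2039]
orientation: [0.774, 0.633, -0.0, 0.0]
force: [0.1, -0.3, 0.6]
finger_gap: 0.005
gripper_force: 0.2
```

>>> arm_command([
  [[-0.05,0,0.05,0,0,0],[-0.048,0,0.051,0,0,0],[-0.046,0,0.052,0,0,0],[-0.044,0,0.053,0,0,0],[-0.042,0,0.054,0,0,0]],
])

```text
t: 6.65
tool_pos: [0.5218, -0.0122, 0.1844]
orientation: [0.774, 0.633, -0.0, 0.0]
force: [-0.5, -0.3, 0.4]
finger_gap: 0.004
gripper_force: 0.2
```

>>> arm_command([
  [[-0.036,0,0.06,0,0,0],[-0.034,0,0.062,0,0,0],[-0.031,0,0.063,0,0,0],[-0.028,0,0.063,0,0,0],[-0.025,0,0.063,0,0,0]],
])

```text
t: 7.28
tool_pos: [0.5196, -0.0235, 0.161]
orientation: [0.774, 0.633, -0.0, 0.0]
force: [-0.1, -0.1, -0.0]
finger_gap: -0.002
gripper_force: 0.1
```

```bash
python3 st.py
```

```text
7.275 [-6.9  0.8 95. ] [ 0.199  0.98  -0.   ] [-0.06 -0.12 -0.05]
-60 1 [61. 61. 61.]
-45 96 [103. 262. 266.]
-30 88 [204. 259. 284.]
-15 74 [203. 257. 293.]
0 82 [203. 260. 266.]
15 71 [178. 261. 265.]
30 29 [78. 81. 86.]
45 36 [74. 79. 82.]
60 35 [65. 73. 77.]
75 3 [67. 67. 68.]
135 1 [61. 61. 61.]
```

>>> arm_command([
  [[-0.016,0,0.062,0,0,0],[-0.013,0,0.06,0,0,0],[-0.01,0,0.055,0,0,0],[-0.005,0,0.05,0,0,0],[-0.002,0,0.045,0,0,0]],
])

```text
t: 7.95
tool_pos: [0.5189, -0.0268, 0.1407]
orientation: [0.774, 0.633, -0.0, 0.0]
force: [0.4, -0.9, -0.0]
finger_gap: 0.005
gripper_force: 0.1
```

>>> arm_command([
  [[0,0,0.02,0,0,0],[0,0,0.015,0,0,0],[0,0,0.01,0,0,0],[0,0,0,0,0,0],[0,0,0,0,0,0]],
])

```text
t: 8.57
tool_pos: [0.5189, -0.0268, 0.1376]
orientation: [0.774, 0.633, 0.0, 0.0]
force: [1.3, 0.5, -0.3]
finger_gap: 0.003
gripper_force: 0.0
```

```bash
python3 st.py
```

```text
8.575 [-10.2   0.8  71.6] [ 0.199  0.98  -0.   ] [ 1.34  0.53 -0.29]
-60 21 [ 73. 236. 241.]
-45 82 [157. 239. 284.]
-30 69 [214. 239. 291.]
-15 63 [208. 239. 291.]
0 69 [215. 239. 291.]
15 49 [155. 238. 242.]
30 15 [69. 70. 74.]
45 21 [66. 71. 73.]
60 12 [67. 70. 72.]
120 1 [61. 61. 61.]
```

>>> arm_command([
  [[0,0,-0.1,0,0,0],[0,0,-0.2,0,0,0],[0,0,-0.2,0,0,0],[0.15,0,0,0,0,0],[0.15,0,0,0,0,0]],
])

```text
t: 9.25
tool_pos: [0.5234, -0.0039, 0.1751]
orientation: [0.774, 0.633, 0.0, 0.0]
force: [-0.7, 0.6, 0.5]
finger_gap: 0.002
gripper_force: 0.0
```

>>> arm_command([
  [[0.15,0,0,0,0,0],[0.15,0,0,0,0,0],[0.1,0,0,0,0,0],[0,0,0,0,0,0],[0,0,0,0,0,0]],
])

```text
t: 9.88
tool_pos: [0.5293, 0.0245, 0.175]
orientation: [0.774, 0.633, -0.0, 0.0]
force: [-0.1, 0.4, -0.3]
finger_gap: 0.005
gripper_force: 0.0
```

```bash
python3 st.py
python3 - <<'E'
from h import *
a=env.grab_frame("wrist")["color"][...,::-1];b=env.grab_frame("side")["color"][...,::-1];c=env.grab_frame("top")["color"][...,::-1]
cv2.imwrite("pics/w4.png",np.hstack([cv2.resize(i[130:260,150:310],(266,216),interpolation=cv2.INTER_CUBIC) if k else cv2.resize(i,(266,216)) for k,i in enumerate((a,b,c))]))
E
```

```text
9.875 [ 42.1   0.7 109. ] [ 0.199  0.98  -0.   ] [-0.07  0.42 -0.27]
-60 81 [62. 85. 89.]
-45 103 [62. 73. 76.]
-30 82 [62. 73. 77.]
0 48 [194. 275. 278.]
15 104 [216. 273. 280.]
30 83 [218. 262. 278.]
45 90 [217. 262. 278.]
60 84 [193. 275. 278.]
75 13 [274. 276. 277.]
```

View pics/w4.png

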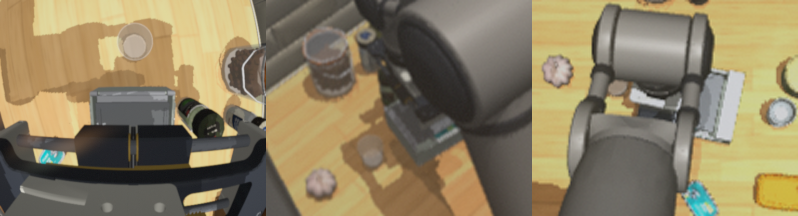

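The panel lies flat, about 73 mm high just short of the lip, and there is still a gap at the lip edge. I go down behind the rib.

>>> arm_command([
  [[0,0,0.12,0,0,0],[0,0,0.12,0,0,0],[0,0,0.11,0,0,0],[0,0,0.08,0,0,0],[0,0,0.03,0,0,0]],
])

```text
t: 10.7
tool_pos: [0.5292, 0.0247, 0.14]
orientation: [0.774, 0.633, -0.0, -0.0]
force: [0.8, 0.3, -0.7]
finger_gap: 0.002
gripper_force: 0.0
```

>>> arm_command([
  [[-0.05,0,0,0,0,0],[-0.05,0,0,0,0,0],[-0.05,0,0,0,0,0],[-0.05,0,0,0,0,0],[-0.05,0,0,0,0,0]],
])

```text
t: 11.32
tool_pos: [0.5257, 0.0061, 0.1406]
orientation: [0.774, 0.633, 0.0, 0.0]
force: [0.6, 1.8, -0.4]
finger_gap: 0.0
gripper_force: 0.8
```

>>> arm_command([
  [[-0.04,0,0,0,0,0],[-0.04,0,0,0,0,0],[-0.04,0,0,0,0,0],[-0.04,0,0,0,0,0],[0,0,0,0,0,0]],
])

```text
t: 11.95
tool_pos: [0.5231, -0.0058, 0.1405]
orientation: [0.774, 0.633, -0.0, 0.0]
force: [0.6, 0.0, -0.2]
finger_gap: 0.004
gripper_force: 0.0
```

```bash
python3 st.py
```

```text
11.95 [11.2  0.8 74.5] [ 0.199  0.98  -0.   ] [ 0.6   0.02 -0.24]
-60 4 [76. 85. 87.]
-30 67 [ 72. 241. 269.]
-15 82 [197. 242. 291.]
0 66 [206. 242. 289.]
15 68 [201. 242. 290.]
30 68 [189. 242. 265.]
45 16 [ 66. 153. 244.]
60 22 [64. 66. 69.]
75 8 [64. 66. 70.]
120 1 [60. 60. 60.]
135 1 [61. 61. 61.]
```

>>> arm_command([
  [[-0.02,0,0,0,0,0],[-0.02,0,0,0,0,0],[-0.02,0,0,0,0,0],[-0.016,0,0,0,0,0],[-0.013,0,0,0,0,0]],
])

```text
t: 12.62
tool_pos: [0.5218, -0.0117, 0.1404]
orientation: [0.774, 0.633, 0.0, -0.0]
force: [1.5, 5.7, -1.2]
finger_gap: 0.006
gripper_force: 2.8
```

>>> arm_command([
  [[-0.01,0,0,0,0,0],[-0.007,0,0,0,0,0],[0,0,0,0,0,0],[0,0,0,0,0,0],[0,0,0,0,0,0]],
])

```text
t: 13.25
tool_pos: [0.5216, -0.0132, 0.1405]
orientation: [0.774, 0.633, -0.0, -0.0]
force: [0.2, 3.9, -3.1]
finger_gap: 0.004
gripper_force: 2.3
```

```bash
python3 st.py|head -1
```

```text
13.25 [ 3.6  0.8 74.5] [ 0.199  0.98  -0.   ] [ 0.22  3.93 -3.13]
```

Force rose to 5.7 N near the expected stop, so I back off, lift clear and check.

>>> arm_command([
  [[0.05,0,0,0,0,0],[0.08,0,0,0,0,0],[0,0,-0.3,0,0,0],[0,0,-0.6,0,0,0],[0,0,-0.6,0,0,0]],
])

```text
t: 13.92
tool_pos: [0.5235, -0.0037, 0.2543]
orientation: [0.774, 0.633, -0.0, 0.0]
force: [-0.0, -0.2, -1.1]
finger_gap: 0.006
gripper_force: 0.0
```

>>> arm_command([
  [[0.7,0,-0.3,0,0,0],[0.7,0,0,0,0,0],[0.7,0,0,0,0,0],[0.7,0,0,0,0,0],[0,0,0,0,0,0]],
])

```text
t: 14.55
tool_pos: [0.5653, 0.2054, 0.2752]
orientation: [0.773, 0.635, 0.0, 0.0]
force: [-0.4, -0.1, -0.1]
finger_gap: 0.005
gripper_force: 0.0
```

```bash
python3 st.py
python3 - <<'E'
from h import *
f=env.grab_frame("top");c=f["color"][...,::-1]
cv2.imwrite("pics/t5.png",cv2.resize(c[130:240,150:310],(800,550),interpolation=cv2.INTER_CUBIC))
w=cloud(f).reshape(-1,3);p=w[(w[:,2]>.08)&(w[:,2]<.092)&(w[:,0]>.4)&(w[:,0]<.62)&(w[:,1]>-.13)&(w[:,1]<-.05)]
print(cv2.minAreaRect((p[:,:2]*1000).astype(np.float32)))
w2=cloud(env.grab_frame("side")).reshape(-1,3)
for q in(w,w2):
  b=(q[:,:2]-C)@np.stack([U,V],1)*1000;z=q[:,2]*1000
  k=(abs(b[:,1])<30)&(b[:,0]<25)&(b[:,0]>-25)&(z>77)&(z<95);print("rib x",np.percentile(b[k,0],[5,50,95]) if k.any() else 0,k.sum())
E
```

```text
14.55 [226.7   0.9 209.2] [0.195 0.981 0.   ] [-0.4  -0.1  -0.11]
-60 115 [66. 74. 88.]
-45 107 [61. 72. 75.]
-30 104 [63. 72. 76.]
-15 99 [61. 72. 85.]
0 99 [65. 71. 75.]
15 97 [63. 71. 75.]
30 103 [61. 70. 74.]
45 92 [62. 67. 70.]
60 101 [61. 66. 70.]
75 26 [61. 67. 70.]
((508.94525146484375, -84.42351531982422), (27.847503662109375, 119.6642074584961), 78.69068908691406)
rib x [-17.06313843 -12.39819278  -4.57701407] 71
rib x 0 0
```

View pics/t5.png

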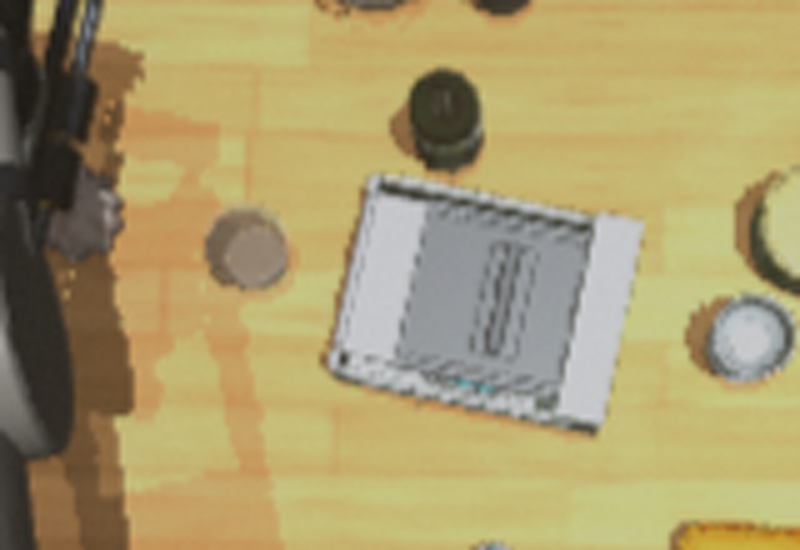

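The picture shows the panel running under the lip edge at about (575,310). The rib is at (505,300), which puts its centre about 10–12 mm past the box centre, where it should be when home. The box has moved only 1–2 mm, and the glass (247,248), jar (445,120) and egg cup (750,340) look undisturbed. I hand in.

```bash
python3 -c "
from rig import env
print(env.finish_job())"
```

```text
the job is handed in; nothing more can be done
None
```

The flap is folded flat, the panel is pushed home beneath the lip, and the job is handed in; no verdict came back, but the last pictures showed the box shifted only 1–2 mm and the shot glass, spice jar and egg cup where they were.

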